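# Shut the draught cover and tare the paint scale

## Task

The mixing cup already stands on the pan of the small paint scale. With your fingertips, gently push the scale's clear hinged draught cover fully shut, then press the blue tare key lightly, let it come back up and take the hand away. Do not press the red or the grey key, leave the cup, the paint bottles and the other things where they stand, and pick nothing up.

Things in the scene. Friction and masses are not known exactly. Their poses are not given: they have to be found in the camera images.
- scale: White bench scale, 200 mm deep (x), 170 mm wide (y), case top 36 mm above the table; it does not slide. Origin: centre of its underside; +x to its back, z up. Front: three round keys and behind them a low display, 40 mm high. Back: pan inside a clear square draught shield, x -10 to +94 mm, y -52 to +52 mm, walls 3 mm, rim 94 mm above the table, hinged cover on top.
- cover_hinge (a point): Middle of the cover's hinge, at the back rim of the shield: x +97 mm, z +97 mm in the scale's frame. The hinge line runs along the scale's y; this point's axes are those of the scale.
- cover (a joint): Angle of the clear, grey-framed cover, rad: 0 = shut, level on the shield's slightly soft seal; starts at 0.9 to 1.4, leaning up over the shield, outer face looking up and backwards. Flat plate 4 mm thick, 106 mm wide, 110 mm from hinge to front edge plus a 30 mm wide tab out to 121 mm; mid plane through the hinge line. Friction holds it at any angle; about 1 N at the front edge moves it.
- cover_push (a point): Point on the outer (upper) face of the cover, on its middle line, 85 mm from the hinge and 2.4 mm above its mid plane. It moves with the cover; its z axis points out of the outer face, its -x axis from the hinge towards the front edge.
- key_tare_top (a point): Centre of the top of the BLUE tare key, 42 mm above the table: round rubber key 18 mm across, 6 mm proud, pressed straight down. The three keys stand in a row across the scale, 46 mm centre to centre, 70 mm in front of the scale's centre and 60 mm in front of the shield; which colour stands where differs from scale to scale.
- key_tare (a joint): How far the blue key is pressed, m: 0 = up, 0.004 = all the way down; it acts when at least half way down, springs back by itself and takes about 2.6 N there and 4.6 N all the way down.
- key_power_top (a point): Centre of the top of the RED key (power), same shape as the blue one; not to be pressed.
- key_power (a joint): How far the red key is pressed, m, as for the blue key; must stay up.
- key_unit_top (a point): Centre of the top of the GREY key (units), same shape; not to be pressed.
- key_unit (a joint): How far the grey key is pressed, m, as for the blue key; must stay up.
- cup: White plastic mixing cup on the pan inside the shield, 60 mm across the rim, 42 mm high, loose, about 30 g. Origin: centre of its underside, 42 mm above the table.
- blue_paint: Blue paint bottle with a white nozzle, 37 mm across, 96 mm high, loose, beside the scale. Origin: centre of its underside.
- white_paint: White paint bottle with a black nozzle, 39 mm across, 102 mm high, loose, beside the scale. Origin: centre of its underside.
- spare_cup: White plastic mixing cup, 60 mm across, 46 mm high, loose, standing on the table beside the scale. Origin: centre of its underside.
- tape: Flat roll of blue tape, 74 mm across, 12 mm high, loose, lying behind the scale. Origin: centre of its underside.
Things that resemble listed ones, but are neither listed nor needed, are in the scene too. Leave any pink or turquoise look-alike of the cup alone.

How it is judged:
On the way, in this order (a step that is already met when the one before it is completed fails the run):
1. the draught cover is fully shut (value of joint cover below 0.04 rad), for 0.2 s.
2. the blue tare key is pressed at least half way with the cover shut (value of joint key_tare above 0.002 m and value of joint cover below 0.04 rad and contact force between the fingers and key_tare above 0.5 N), for 0.05 s.
At the end, for the whole second after the job is handed in: The cover is shut (within 0.04 rad), all three keys are up again (within 0.8 mm), the cup stands upright and still on the pan within 8 mm of where it stood, and the bottles, the spare cup and the tape are within 15 mm of where they were (value of joint cover below 0.04 rad and value of joint each of key_tare, key_power, key_unit below 0.0008 m and angle between cup's own z axis and vertical below 0.1 rad and distance of cup from where it was at the start of the episode below 0.008 m and linear speed of cup below 0.01 m/s and distance of each of blue_paint, white_paint, spare_cup, tape from where it was at the start of the episode below 0.015 m); the robot touches nothing.
It fails at once if the red or the grey key is pressed (more than 1.5 mm) (value of joint any of key_power, key_unit above 0.0015 m).
It fails at once if the tare key is pressed (more than 1.5 mm) while the cover is still open (value of joint key_tare above 0.0015 m and value of joint cover above 0.06 rad).
It fails at once if the robot presses too hard: more than 20 N on the tare key, or more than 25 N on the scale or its cover (contact force between the fingers and key_tare above 20 N or contact force between any of the fingers, the arm and scale above 25 N).
It fails at once if the cover is slammed (closing faster than 3 rad/s) (velocity of joint cover below -3 rad/s).
It fails at once if the cup on the pan is shifted more than 8 mm, lifted or touched with more than 1 N, or a bottle, the spare cup or the tape is moved more than 15 mm, tipped or lifted (distance of cup from where it was at the start of the episode above 0.008 m or contact force between the fingers and cup above 1 N or distance of any of blue_paint, white_paint, spare_cup, tape from where it was at the start of the episode above 0.015 m).
It also fails if it takes over 42 s, if anything falls off the work surface, if the arm or the gripper's body presses on something with over 40 N, if the wrist force passes 120 N, or if a joint passes its speed limit or range.

## Robot

A 6-joint arm with a two-finger parallel gripper is mounted at the origin on a cart in front of the work surface, level with it; the furniture and walls round the work are solid. World frame = base frame: x ahead of the robot, y to its left, z up, the work surface at z = 0. Lengths are in m, angles in rad, forces in N, time in s.
With the tool pointing down it reaches from about 0.4 to 0.825 m from the base axis. Payload 7 kg.
Tool frame: the origin (TCP) lies between the finger pads; the fingertips stand 17 mm ahead of it and the grasp point (between the pads) lies 2 mm behind it; z points along the fingers, y is the line along which they close (so a half turn about z gives the same grasp; the last joint's range is limited). The gripper opens to 85 mm and grips with 20 to 120 N. Pads are 22 mm wide; open, the fingers measure 114 mm over their backs; the gripper's body (76 mm by 85 mm) begins 54 mm behind the grasp point. The pads swing forward as they close: fully open they stand 13 mm farther back than shut.
Start: joints at [-0.84, 0.359, 0.012, 0, -1.224, -0.288], TCP at [0.289, -0.61, 0.248] pointing down, gripper open.
Joint ranges: [-3.07, 3.07], [-1.43, 2.12], [-1.02, 1.25], [-3.03, 1.67], [-3.05, -0], [-3.03, 3.03]. Speed limits (rad/s): [2.39, 2.39, 3.01, 3.14, 3.14, 3.14].

## Interface

Orientations are given as [roll, pitch, yaw] about the fixed x, y, z axes, in that order (R = Rz(yaw) Ry(pitch) Rx(roll)).
In Python, from station import monitor, cams, sign_off gives the robot as it stands.
- The arm moves only by the shell command python3 -m creep 'ROWS'. ROWS is JSON, a list of rows, each a list of 3 entries, a list of its own where there are three numbers: the shift along the tool's x, y, z in m, then the turn about the tool's z in rad, then the opening, from 0 (shut) to 1 (fully open). In form: [[[tx, ty, tz], spin, claw], ...]. A call has 1 to 20 rows; each row is the pose to reach, as a shift and turn from the pose commanded when the call began, along the tool's axes at that moment; what a row does not reach only later rows make up. A row lasts 1/12 s, in which the tool goes at most 41.7 mm and 7.16 degrees, less where a joint would pass 70% of its speed; a pose out of reach is approached as far as the arm can. A call with a gripper value outside its range is refused whole. The fingers move at their own pace and stop on an object; the grip force is fixed at half the most. Time passes only in rows, so rows that repeat a pose let the fingers close. It gives the time, the measured TCP pose, the force, the opening and the grip force at its end, in the units of the state.
- monitor.read_state(): the state, without advancing time (a new reading comes with each control period).
- cams.grab_frame(name): name is "side" or "top"; returns the picture (384x512x3 uint8, red, green, blue); there is no depth.
- cams.calibration(name): a dict with "vertical_fov" (degrees; the focal length in pixels is half the picture's height over the tangent of half this angle, whatever the lens; pixels are square), "cx", "cy" (the principal point, pixels), "k1" (the pictures are not rectified: a ray, as slopes to the right and down, at radius r is drawn at 1 + k1 r^2 times it, then the intrinsics apply), "extrinsics" (4x4, takes a point from camera to world coordinates). Camera axes: x right, y up, looking along -z (the intrinsics and any distortion apply to the point x, -y, -z); pixel columns grow to the right and rows downward; lengths in m; the calibration is good to about 2 mm. A picture is of the moment at which its call begins. calibration takes no time and is no camera call.
- sign_off(): hands the job in; it is judged then, once.
The state is a dict: "clock": time; "q": joint angles; "joint_vel": joint speeds; "effort": joint torques, N m; "position": TCP position; "ee_rot": TCP orientation; "force": force on the tool from outside, world axes, zero at the start; "wrist_torque": the same for the moment, N m; "finger_gap": opening from 0.0 (shut) to 1.0 (fully open); "grip_force": force on a finger pad.
Only numpy, scipy, OpenCV 4.12 (cv2) and the standard library are available. Lean on these libraries where they do the work, as an engineer would, in place of code of your own. Each camera call takes 0.05 s, during which the arm holds its last target. There are 200 camera calls.

## Working session

There is one attempt and no reset: what is moved stays moved. The work goes in short steps, Python scripts to look and compute and a shell command to move; the robot and the scene stay as the last step left them, time stands still between calls to the robot, and variables do not carry over. Pictures are saved under pics/ and viewed, at most 10 in all, crops included, and the job is handed in when it is done.

```bash
mkdir -p pics
python3 - <<'E'
from station import monitor,cams
import cv2,numpy as np
for n in("side","top"):
    c=cams.calibration(n);print(n,{k:(np.round(v,4).tolist() if k=="extrinsics" else v) for k,v in c.items()})
    cv2.imwrite(f"pics/{n}0.png",cams.grab_frame(n)[:,:,::-1])
s=monitor.read_state();print(s["clock"],s["position"],s["ee_rot"],s["force"])
E
```

```text
side {'vertical_fov': 47.103567848247906, 'cx': 256.6093112539377, 'cy': 190.59116586406614, 'k1': -0.1148278416853591, 'extrinsics': [[0.9821, 0.1022, -0.1583, 0.4276], [-0.1882, 0.5784, -0.7937, -0.431], [0.0104, 0.8093, 0.5873, 0.5947], [0.0, 0.0, 0.0, 1.0]]}
top {'vertical_fov': 52.963581759500684, 'cx': 251.1368542541844, 'cy': 199.3525601030666, 'k1': -0.06375581432577504, 'extrinsics': [[0.0129, 0.9965, -0.0829, 0.4594], [-0.9999, 0.0133, 0.0041, 0.2558], [0.0052, 0.0829, 0.9965, 0.9953], [0.0, 0.0, 0.0, 1.0]]}
0.1 [ 0.28900716 -0.60954125  0.24745851] [ 3.14007611e+00 -1.32611254e-04 -2.69891211e+00] [-0.68988031 -0.34311332  0.18527862]
```

View pics/side0.png

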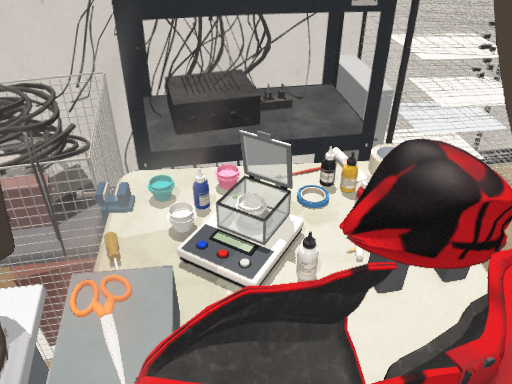

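View pics/top0.png

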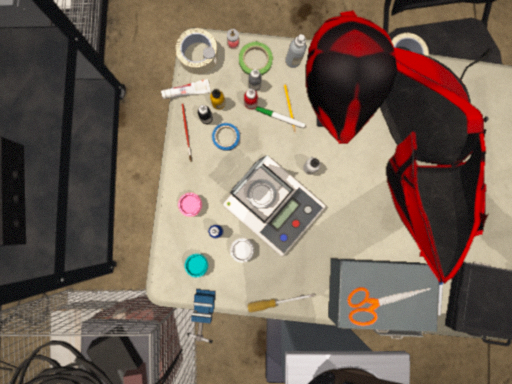

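Both views show the scale: keys at top (283,238) blue, (296,224) red and (308,210) grey, and at side (202,244), (222,254) and (245,263). The raised cover is at side (266,160). A large red/black object stands near the arm's path, so I'll measure it too.

```bash
cat > h.py <<'E'
from station import monitor,cams
import cv2,numpy as np
def cal(n):
    c=cams.calibration(n);f=192/np.tan(np.radians(c["vertical_fov"]/2))
    return c,np.array([[f,0,c["cx"]],[0,f,c["cy"]],[0,0,1.]]),np.array([c["k1"],0,0,0,0.]),np.array(c["extrinsics"])
def ray(n,p):
    c,K,d,E=cal(n);u=cv2.undistortPoints(np.array([[p]],float),K,d)[0,0]
    v=E[:3,:3]@np.array([u[0],-u[1],-1]);return E[:3,3],v/np.linalg.norm(v)
def plane(n,p,z):
    o,v=ray(n,p);return o+v*(z-o[2])/v[2]
def tri(ps,pt):
    (a,u),(b,v)=ray("side",ps),ray("top",pt)
    t=np.linalg.lstsq(np.c_[u,-v],b-a,rcond=None)[0];P,Q=a+u*t[0],b+v*t[1];return (P+Q)/2,np.linalg.norm(P-Q)
def proj(n,X):
    c,K,d,E=cal(n);x=E[:3,:3].T@(np.array(X)-E[:3,3]);x=x*[1,-1,-1]
    return cv2.projectPoints(x.reshape(1,1,3),np.zeros(3),np.zeros(3),K,d)[0].ravel()
def blobs(n,img,lo,hi,box,mn=8):
    x0,y0,x1,y1=box;m=cv2.inRange(cv2.cvtColor(img[y0:y1,x0:x1],cv2.COLOR_RGB2HSV),lo,hi)
    k,_,s,c=cv2.connectedComponentsWithStats(m)
    return [(np.round(c[i]+[x0,y0],1),s[i,4]) for i in range(1,k) if s[i,4]>=mn]
E
python3 - <<'E'
from h import *
for n,box in(("side",(180,215,265,280)),("top",(265,195,325,255))):
    im=cv2.imread(f"pics/{n}0.png")[:,:,::-1]
    for nm,lo,hi in(("blue",(105,130,60),(130,255,255)),("red",(170,130,60),(180,255,255)),("red0",(0,150,60),(8,255,255))):
        for c,a in blobs(n,im,lo,hi,box): print(n,nm,c,a,plane(n,c,.041).round(4))
print("grey",plane("side",(245,263),.041),plane("top",(308,210),.041))
print("helmet tip",tri((343,229),(343,141)),"bag tip",tri((392,266),(408,138)))
print("base px",proj("top",(0,0,0)),proj("side",(0.29,-.61,.25)))
for n,b in(("side",(170,110,330,290)),("top",(205,135,340,265))):
    im=cv2.imread(f"pics/{n}0.png")[b[1]:b[3],b[0]:b[2]];cv2.imwrite(f"pics/{n}1.png",cv2.resize(im,None,fx=4.4 if n=="top" else 3.3,fy=4.4 if n=="top" else 3.3,interpolation=2))
a=cv2.imread("pics/side1.png");b=cv2.imread("pics/top1.png");print(a.shape,b.shape)
E
```

```text
side blue [201.6 244.3] 68 [0.4459 0.1702 0.041 ]
side red0 [222.6 253.2] 70 [0.4809 0.1403 0.041 ]
top blue [283.2 237.3] 27 [0.4459 0.1715 0.041 ]
top red0 [295.4 223.1] 41 [0.4813 0.1415 0.041 ]
grey [0.51629518 0.10914468 0.041     ] [0.5141538  0.11023293 0.041     ]
helmet tip (array([0.66224576, 0.04824329, 0.14943058]), np.float64(0.003446453652714129)) bag tip (array([ 0.6669999 , -0.08311414,  0.19722044]), np.float64(0.010334875786530346))
base px [347.42282831 413.34292889] [ 14601.82218982 -53974.86679365]
(594, 528, 3) (572, 594, 3)
```

View pics/side1.png

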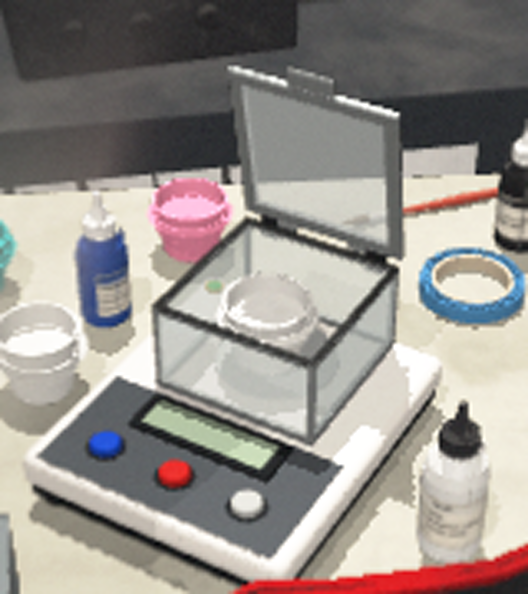

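View pics/top1.png

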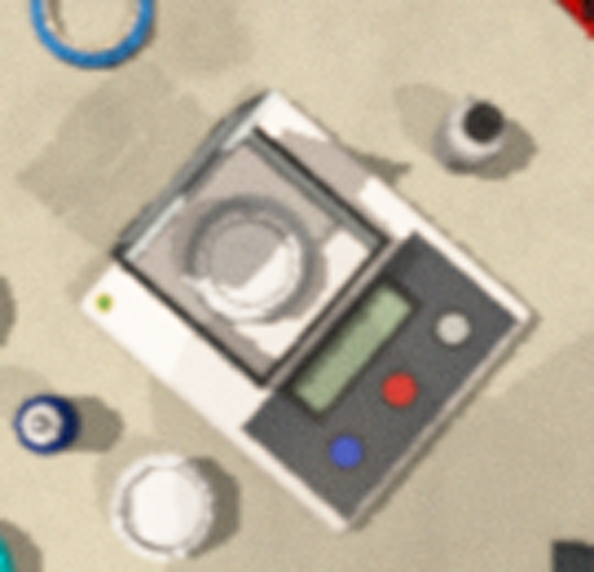

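Candidates:
- **Tare key:** blue at top (283,237). It could be confused with red (295,223) or grey (308,210); blue is the choice.
- **Cup:** the white one on the pan at side (250,204). The look-alikes are pink (228,175), turquoise (161,187) and the spare cup (181,216).

The crop confirms the blue key is at the scale's left front and the cover stands steeply open. The tab is at side (264,134). Next I'll get the scale frame, cover angle and obstacle heights.

```bash
cat >> h.py <<'E'
b=np.array([.4459,.1708]);r=np.array([.4811,.1409]);g=np.array([.5152,.1097])
ey=(b-g)/np.linalg.norm(b-g);ex=np.array([ey[1],-ey[0]])
k=(b+r+g)/3; O=k+.07*ex; yaw=np.arctan2(ex[1],ex[0])
def W(x,y,z): return np.r_[O+x*ex+y*ey,z]
def S(p): d=np.array(p[:2])-O; return np.array([d@ex,d@ey,p[2]])
E
python3 - <<'E'
from h import *
print("spacing",np.linalg.norm(b-r),np.linalg.norm(r-g),"ex",ex,"O",O,"yaw",yaw)
print("hinge",W(.097,0,.097),proj("side",W(.097,.053,.097)),proj("side",W(.097,-.053,.097)))
for nm,px,y in(("tab",(310/3.3+170,75/3.3+110),0),("L",(232/3.3+170,68/3.3+110),.053),("R",(400/3.3+170,115/3.3+110),-.053)):
    o,v=ray("side",px);n=np.r_[ey,0];t=((W(0,y,0)-o)@n)/(v@n);p=S(o+t*v);dx,dz=.097-p[0],p[2]-.097
    print(nm,p,"len",np.hypot(dx,dz),"ang",np.arctan2(dz,dx))
for nm,s,t in(("baglow",(147,368),(441,278)),("bag top edge",(392,266),(408,138)),("bag2",(350,335),(390,185)),("helmet right",(511,200),(395,60))):
    print(nm,tri(s,t))
for th in(1.0,1.2,1.3,1.4,1.5):print(th,proj("side",W(.097-.121*np.cos(th),0,.097+.121*np.sin(th))),proj("top",W(.097-.121*np.cos(th),0,.097+.121*np.sin(th))))
s=monitor.read_state();print(s["finger_gap"],s["ee_rot"])
for nm,n,px,z in(("blueb","top",(215,231),.09),("white","top",(314,163),.095),("spare","top",(242,249),.046),("tape","top",(226,136),.012)):print(nm,plane(n,px,z),S(plane(n,px,z)))
E
```

```text
spacing 0.04618495426001851 0.046219584593546456 ex [0.6613352 0.7500905] O [0.5270268 0.192973 ] yaw 0.8481989078730676
hinge [0.59117631 0.26573178 0.097     ] [246.10957671 174.26013465] [292.86286593 190.23545869]
tab [ 7.22597159e-02 -3.88900093e-18  2.18714006e-01] len 0.124202982929402 ang 1.3702626405124985
L [0.07715176 0.053      0.20583814] len 0.11063314341325038 ang 1.390413828912494
R [ 0.07626308 -0.053       0.20799959] len 0.11292001110035213 ang 1.3861055334360937
baglow (array([ 0.36495408, -0.15723876,  0.17446698]), np.float64(0.0023841116828183908))
bag top edge (array([ 0.6669999 , -0.08311414,  0.19722044]), np.float64(0.010334875786530346))
bag2 (array([ 0.60141262, -0.09156087,  0.08085275]), np.float64(0.054870372634660367))
helmet right (array([ 0.83123628, -0.04952305,  0.24915826]), np.float64(0.03966519402523327))
1.0 [252.11595181 152.36047011] [268.49234565 188.91063038]
1.2 [258.45093458 141.63606732] [260.96226527 181.32564111]
1.3 [261.74795706 137.02994372] [256.85126754 177.34471937]
1.4 [265.06976327 132.99799195] [252.58411964 173.31260045]
1.5 [268.37205214 129.57786058] [248.22210589 169.28795581]
0.9984424447644902 [ 3.14007611e+00 -1.32611254e-04 -2.69891211e+00]
blueb [0.45921912 0.33571439 0.09      ] [0.06222535 0.1452618  0.09      ]
white [0.6227532  0.10420564 0.095     ] [-0.00327631 -0.13050845  0.095     ]
spare [0.41615405 0.27264407 0.046     ] [-0.01356354  0.13585387  0.046     ]
tape [0.70561442 0.31920979 0.012     ] [ 0.2127953  -0.05047205  0.012     ]
```

The key spacing comes out at 46.2 mm (given 46), and the cover length at 111–112 mm (given 110) with an angle of about 1.38 rad, so the measurements are consistent. The obstacles reach about z 0.25. I'll rise, shut the fingers and turn the tool square to the scale.

```bash
python3 -m creep '[[[0,0,-0.03],-0.1,0],[[0,0,-0.06],-0.2,0],[[0,0,-0.1],-0.3,0],[[0,0,-0.14],-0.4,0],[[0,0,-0.18],-0.406,0],[[0,0,-0.22],-0.406,0],[[0,0,-0.25],-0.406,0],[[0,0,-0.25],-0.406,0],[[0,0,-0.25],-0.406,0]]'
```

```text
clock: 0.85
position: [0.2894, -0.6101, 0.5001]
ee_rot: [-3.138, -0.0, -2.293]
force: [-0.9, 0.5, -0.9]
finger_gap: 0.001
grip_force: 0.0
```

```bash
python3 -m creep '[[[-0.035,0.014,0],0,0],[[-0.07,0.028,0],0,0],[[-0.105,0.042,0],0,0],[[-0.14,0.056,0],0,0],[[-0.175,0.07,0],0,0],[[-0.21,0.084,0],0,0],[[-0.245,0.098,0],0,0],[[-0.28,0.112,0],0,0],[[-0.315,0.126,0],0,0],[[-0.35,0.14,0],0,0],[[-0.385,0.154,0],0,0],[[-0.42,0.168,0],0,0],[[-0.455,0.182,0],0,0],[[-0.49,0.196,0],0,0],[[-0.525,0.21,0],0,0],[[-0.525,0.21,0],0,0]]'
python3 - <<'E'
from h import *
for n in("side","top"):cv2.imwrite(f"pics/{n}2.png",cams.grab_frame(n)[:,:,::-1])
cv2.imwrite("pics/b2.png",cv2.resize(np.hstack([cv2.imread("pics/side2.png"),cv2.imread("pics/top2.png")]),(800,300)))
s=monitor.read_state();p=s["position"];D=W(.125,0,.3)-p;print(s["clock"],p,s["ee_rot"][2],"to go",-D[:2]@ex,D[:2]@ey,-D[2])
E
```

```text
clock: 2.18
position: [0.4797, -0.0721, 0.4957]
ee_rot: [3.138, -0.002, -2.288]
force: [0.0, -0.5, -0.1]
finger_gap: 0.001
grip_force: 0.0
2.2833 [ 0.47863356 -0.07555212  0.49655777] -2.2894993651086315 to go -0.3584222883984071 0.14128580873046573 0.19655777009825204
```

View pics/b2.png

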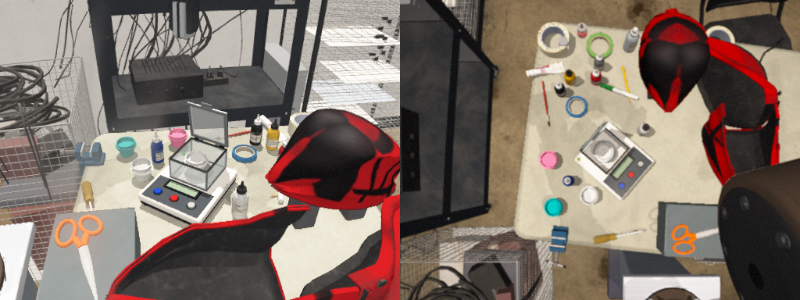

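The arm is now over the work and the red object is unmoved below it. I'll continue to a point above and behind the cover.

```bash
python3 -m creep '[[[-0.035,0.014,0],0,0],[[-0.07,0.028,0],0,0],[[-0.105,0.042,0],0,0],[[-0.14,0.056,0],0,0],[[-0.175,0.07,0],0,0],[[-0.21,0.084,0],0,0],[[-0.245,0.098,0],0,0],[[-0.28,0.112,0],0,0],[[-0.315,0.126,0],0,0],[[-0.345,0.138,0],0,0],[[-0.358,0.141,0.02],0,0],[[-0.358,0.141,0.05],0,0],[[-0.358,0.141,0.08],0,0],[[-0.358,0.141,0.11],0,0],[[-0.358,0.141,0.14],0,0],[[-0.358,0.141,0.17],0,0],[[-0.358,0.141,0.19],0,0],[[-0.358,0.141,0.197],0,0],[[-0.358,0.141,0.197],0,0]]'
python3 - <<'E'
from h import *
s=monitor.read_state();p=s["position"];print(p,s["ee_rot"],S(p),s["force"],s["q"])
E
```

```text
clock: 3.87
position: [0.6089, 0.283, 0.2988]
ee_rot: [3.141, -0.005, -2.294]
force: [-0.9, -0.4, 0.5]
finger_gap: -0.003
grip_force: 0.0
[0.60892216 0.28298712 0.29875756] [ 3.14074395 -0.00457041 -2.29425567] [ 0.12167902 -0.00189942  0.29875756] [-0.87344737 -0.35012719  0.547662  ] [ 7.24560420e-01  3.30944239e-01  8.55044512e-02 -2.90986011e-04
 -1.32999649e+00 -1.44795165e+00]
```

```bash
python3 -m creep '[[[0,0,0.025],0,0],[[0,0,0.05],0,0],[[0,0,0.075],0,0],[[0,0,0.1],0,0],[[0,0,0.111],0,0],[[0,0,0.111],0,0],[[0,0,0.111],0,0]]'
python3 - <<'E'
from h import *
a=cams.grab_frame("side")[70:290,150:350,::-1];b=cams.grab_frame("top")[100:320,180:380,::-1]
cv2.imwrite("pics/b3.png",cv2.resize(np.hstack([a,b]),(800,440)))
s=monitor.read_state();p=s["position"];print(S(p),s["force"],proj("side",p+[0,0,-.017]))
E
```

```text
clock: 4.45
position: [0.6102, 0.2848, 0.1917]
ee_rot: [-3.141, 0.001, -2.293]
force: [0.1, 1.0, 0.4]
finger_gap: 0.001
grip_force: 0.0
[ 0.12448741 -0.00161564  0.19278673] [-0.36842321  0.20872154 -0.37213415] [277.74179207 141.61661508]
```

View pics/b3.png

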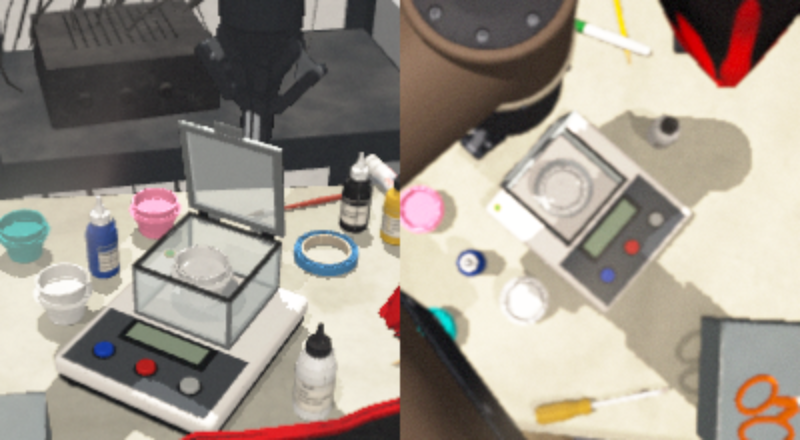

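The shut fingertips are behind the cover at its middle (left panel, 252,120 to 140), clear of everything. I'll push along the hinge arc to about 0.4 rad, at roughly 1 rad/s.

```bash
python3 -m creep '[[[0.012,0,0],0,0],[[0.022,0,0],0,0],[[0.0285,0,0],0,0],[[0.035,0,0.001],0,0],[[0.042,0,0.002],0,0],[[0.05,0,0.005],0,0],[[0.057,0,0.0075],0,0],[[0.064,0,0.0115],0,0],[[0.0705,0,0.016],0,0],[[0.0765,0,0.0215],0,0],[[0.082,0,0.0275],0,0],[[0.087,0,0.034],0,0],[[0.091,0,0.041],0,0],[[0.091,0,0.041],0,0],[[0.091,0,0.041],0,0]]'
python3 - <<'E'
from h import *
a=cams.grab_frame("side")[70:290,150:350,::-1]
cv2.imwrite("pics/b4.png",cv2.resize(a,(600,660)[:2] and (545,600)))
s=monitor.read_state();p=s["position"];print(s["clock"],S(p),s["force"])
E
```

```text
clock: 5.8
position: [0.5488, 0.216, 0.1486]
ee_rot: [3.141, -0.002, -2.293]
force: [0.2, 0.6, 0.4]
finger_gap: 0.003
grip_force: 0.0
5.85 [ 0.03218254 -0.00113698  0.14906011] [-0.57872628  1.31399899  0.21955596]
```

View pics/b4.png

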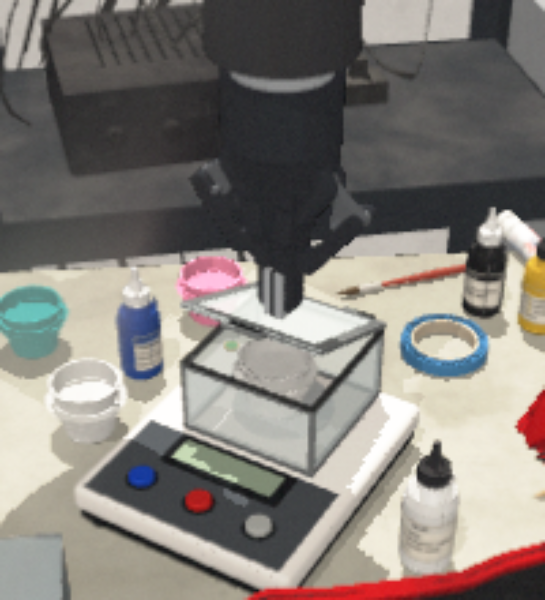

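The cover has followed and leans at about 0.4 rad (plate at 285,315), with the fingers on its middle. Continuing almost to shut.

```bash
python3 -m creep '[[[0.0035,0,0.0075],0,0],[[0.0065,0,0.0155],0,0],[[0.009,0,0.0235],0,0],[[0.0095,0,0.028],0,0],[[0.0095,0,0.03],0,0],[[0.0095,0,0.03],0,0],[[0.0095,0,0.03],0,0]]'; python3 -m creep '[[[0,0,0.001],0,0],[[0,0,0.002],0,0],[[0,0,0.002],0,0],[[0,0,0.002],0,0]]'
```

```text
clock: 6.43
position: [0.5429, 0.2093, 0.1191]
ee_rot: [-3.142, -0.0, -2.293]
force: [0.8, -1.0, -0.7]
finger_gap: -0.0
grip_force: 0.0
clock: 6.77
position: [0.543, 0.2094, 0.1174]
ee_rot: [-3.142, 0.0, -2.293]
force: [-0.0, -0.4, 0.2]
finger_gap: -0.0
grip_force: 0.0
```

```bash
python3 -m creep '[[[0,0,0.0005],0,0],[[0,0,0.001],0,0],[[0,0,0.001],0,0]]';python3 -m creep '[[[0,0,0.0005],0,0],[[0,0,0.001],0,0],[[0,0,0.001],0,0]]'
```

```text
clock: 7.02
position: [0.5429, 0.2094, 0.1163]
ee_rot: [-3.142, 0.0, -2.293]
force: [-0.1, -0.8, -0.1]
finger_gap: 0.005
grip_force: 0.0
clock: 7.27
position: [0.543, 0.2094, 0.116]
ee_rot: [-3.141, 0.0, -2.293]
force: [-2.2, -0.7, 6.4]
finger_gap: -0.0
grip_force: 3.0
```

```bash
python3 -m creep '[[[0,0,0.0005],0,0],[[0,0,0.0005],0,0],[[0,0,0.0005],0,0]]'
```

```text
clock: 7.52
position: [0.543, 0.2093, 0.1159]
ee_rot: [-3.141, 0.0, -2.292]
force: [-3.7, -1.1, 9.2]
finger_gap: -0.002
grip_force: 4.8
```

The cover bears on its seal: 9 N, tip at 98.9 mm (shut face 99 mm). I'll lift off, check it and compute the shift to the key.

```bash
python3 -m creep '[[[0,0,-0.005],0,0],[[0,0,-0.015],0,0],[[0,0,-0.03],0,0],[[0,0,-0.045],0,0],[[0,0,-0.045],0,0],[[0,0,-0.045],0,0]]'
python3 - <<'E'
from h import *
im=cams.grab_frame("side");a=im[110:290,170:330,::-1].copy()
cv2.imwrite("pics/b5.png",cv2.resize(a,None,fx=3.3,fy=3.3))
for th in(0,.04,.08):print(th,[((proj("side",W(.097-.11*np.cos(th),y,.099+.11*np.sin(th)))-[170,110])*3.3).round() for y in(.053,-.053)])
print(blobs("side",im,(105,130,60),(130,255,255),(180,215,225,260)))
s=monitor.read_state();p=s["position"];D=W(-.071,.046,.08)-p;print(S(p),s["force"],S(np.r_[b,0]),"to go",-D[:2]@ex,D[:2]@ey,-D[2])
E
```

```text
clock: 8.02
position: [0.5434, 0.2097, 0.1611]
ee_rot: [-3.141, 0.002, -2.293]
force: [-0.2, -0.3, -0.4]
finger_gap: -0.003
grip_force: 0.0
0 [array([148., 302.]), array([312., 365.])]
0.04 [array([148., 296.]), array([313., 359.])]
0.08 [array([148., 290.]), array([313., 352.])]
[(array([201.6, 244.3]), np.int32(68))]
[ 0.02281106 -0.00105372  0.16019386] [ 0.40465731  0.32006668 -0.57400191] [-0.07028376  0.04618865  0.        ] to go 0.09381106418060331 0.047053720013342605 0.0801938649946193
```

View pics/b5.png

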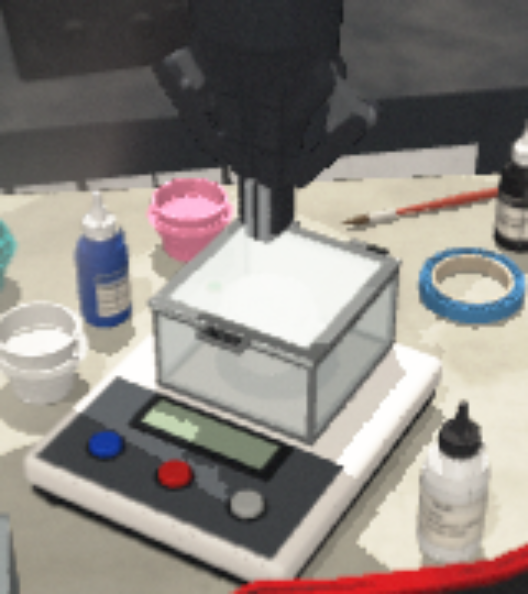

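The cover is level on the shield, its front corners at (150,302) and (312,362), as predicted for 0 rad. Now to above the blue key, then down to 5 mm over it.

```bash
python3 -m creep '[[[0.025,0.012,0],0,0],[[0.05,0.025,0],0,0],[[0.075,0.037,0],0,0],[[0.094,0.047,0],0,0],[[0.094,0.047,0],0,0],[[0.094,0.047,0.025],0,0],[[0.094,0.047,0.05],0,0],[[0.094,0.047,0.075],0,0],[[0.094,0.047,0.09],0,0],[[0.094,0.047,0.096],0,0],[[0.094,0.047,0.096],0,0],[[0.094,0.047,0.096],0,0]]'
python3 - <<'E'
from h import *
a=cams.grab_frame("side")[190:300,150:300,::-1]
cv2.imwrite("pics/b6.png",cv2.resize(a,None,fx=4,fy=4,interpolation=2))
s=monitor.read_state();p=s["position"];print(S(p),s["force"],(proj("side",p-[0,0,.017])-[150,190])*4)
E
```

```text
clock: 9.07
position: [0.4458, 0.17, 0.0639]
ee_rot: [-3.141, -0.001, -2.293]
force: [-0.0, -0.0, 0.2]
finger_gap: -0.002
grip_force: 0.0
[-0.07053914  0.04567382  0.06442156] [0.0061369  0.95661026 0.60621153] [205.9339582  206.68607607]
```

View pics/b6.png

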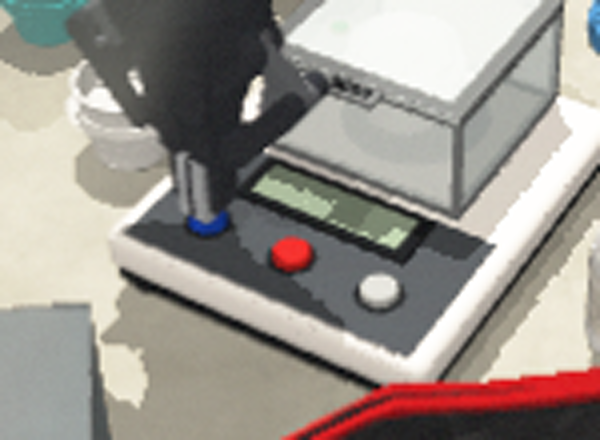

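The fingertips stand centred just over the blue key (206,215), clear of the red key. Pressing gently.

```bash
python3 -m creep '[[[0,0,0.002],0,0],[[0,0,0.004],0,0],[[0,0,0.006],0,0],[[0,0,0.007],0,0],[[0,0,0.007],0,0],[[0,0,0.007],0,0]]'
```

```text
clock: 9.62
position: [0.4459, 0.1702, 0.0572]
ee_rot: [-3.141, 0.001, -2.293]
force: [0.4, 0.3, 2.4]
finger_gap: 0.0
grip_force: 1.3
```

```bash
python3 -m creep '[[[0,0,0.001],0,0],[[0,0,0.0015],0,0],[[0,0,0.0015],0,0],[[0,0,0.0015],0,0]]'
```

```text
clock: 9.95
position: [0.4459, 0.1702, 0.0556]
ee_rot: [-3.141, 0.001, -2.293]
force: [0.9, 1.2, 4.6]
finger_gap: 0.0
grip_force: 2.1
```

4.6 N at about 3.4 mm down, so the key is well past half way. Lifting away.

```bash
python3 -m creep '[[[0,0,-0.003],0,0],[[0,0,-0.01],0,0],[[0,0,-0.03],0,0],[[0,0,-0.06],0,0],[[0,0,-0.095],0,0],[[0,0,-0.13],0,0],[[0,0,-0.16],0,0],[[0,0,-0.18],0,0],[[0,0,-0.18],0,0],[[0,0,-0.18],0,0]]'
python3 - <<'E'
from h import *
for n in("side",):cv2.imwrite("pics/f.png",cv2.resize(cams.grab_frame(n)[110:290,100:340,::-1],None,fx=3,fy=3))
E
```

```text
clock: 10.78
position: [0.4451, 0.1696, 0.2364]
ee_rot: [3.141, 0.002, -2.293]
force: [0.0, 0.0, -1.4]
finger_gap: 0.001
grip_force: 0.0
```

View pics/f.png

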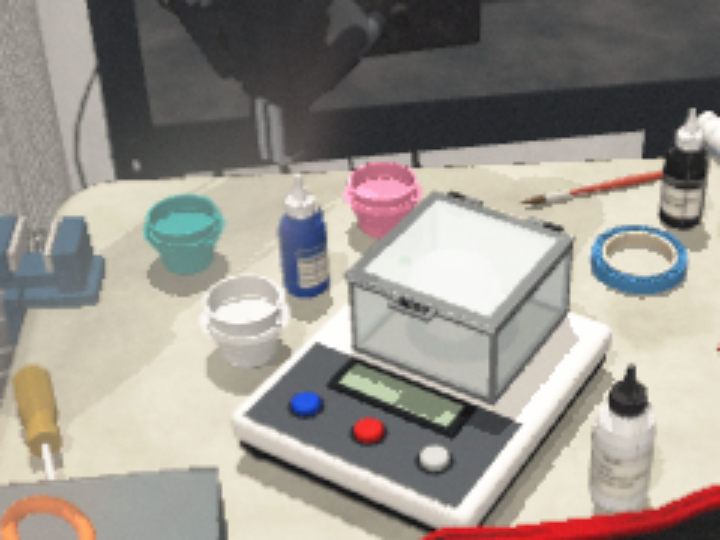

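The cover is shut, the blue key at (305,404) is up again, the other objects are where they were, and the hand is clear. Handing in.

```bash
python3 -c "from station import sign_off;print(sign_off())"
```

```text
the job is handed in; nothing more can be done
None
```

I pushed the draught cover shut and pressed the blue tare key to about 3.4 mm at 4.6 N; it came back up, the hand is clear, and the job was handed in at about 11 s, with no verdict returned.

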